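# Pack the spice gift box and put it on the scale

### The job

Finish the spice gift box and weigh it: with the box still on the counter, put the jar that stands outside into the empty middle place, upright and right down so that nothing sticks up above the rim. Then set the packed box upright on the counter scale, centred on the round pan, lowering it gently so that the pan is not pressed hard down, and let go. Leave the other things on the counter where they are.

Things in the scene. Friction and masses are not known exactly. Their poses are not given: they have to be found in the camera images.
- jar_c_mid (a point): The spice jar standing upright on the counter, outside the box; it belongs in the box's middle place. One of three alike: glass body 44 mm in diameter, 40 mm tall, sloping shoulder up to 44 mm, then a cylindrical cork stopper 20 mm in diameter and 22 mm tall (66 mm in all, about 0.1 kg). This point is its centre, 33 mm above the underside; z is its upright axis.
- jar_a_mid (a point): A spice jar already in the box, in the end place on the box's -x side. One of three alike: glass body 44 mm in diameter, 40 mm tall, sloping shoulder up to 44 mm, then a cylindrical cork stopper 20 mm in diameter and 22 mm tall (66 mm in all, about 0.1 kg). This point is its centre, 33 mm above the underside; z is its upright axis.
- jar_b_mid (a point): A spice jar already in the box, in the end place on the box's +x side. One of three alike: glass body 44 mm in diameter, 40 mm tall, sloping shoulder up to 44 mm, then a cylindrical cork stopper 20 mm in diameter and 22 mm tall (66 mm in all, about 0.1 kg). This point is its centre, 33 mm above the underside; z is its upright axis.
- box_mid (a point): Centre, 38 mm above the underside, of a loose, narrow open-topped box of pale wood: 172 mm long (its x), 58 mm wide (its y), 76 mm tall (its z), walls 4 mm, floor 6 mm thick, about 0.2 kg empty and 0.5 kg packed. It has three places in a row along x, centred at x = -56, 0 and +56 mm; the middle one starts empty.
- pan_top (a point): Centre of the upper face of the scale's flat round steel pan, 200 mm in diameter and 5 mm thick, 90 mm above the counter when empty. It sits on a white housing 170 by 180 mm and 62 mm tall that does not move, and sinks as it is loaded.
- pan (a joint): How far the scale's pan has sunk, in m: 0 empty, moving straight down on a spring (no tilt). It starts to sink at about 0.7 N and then sinks 1.7 mm per newton, so the packed box sinks it about 6 to 8 mm; the stop is at 22 mm.
- mortar: Bystander: stone mortar, a bowl 110 mm across and 65 mm tall; origin at the centre of its underside.
- store_jar: Bystander: closed storage jar with a brass lid, 68 mm in diameter and 100 mm tall; origin at the centre of its underside.
- tin: Bystander: metal spice tin 60 by 90 by 77 mm; origin at the centre of its underside.
- scoop: Bystander: metal spoon lying on the counter, its length along its x; origin on its underside.
- box: The same box, origin at the centre of its underside. Two low partitions 4 mm thick, at x = -28 and +28 mm, rise to 30 mm above the underside and part the three places; the middle place is 52 by 50 mm. A jar standing on the box's floor has its stopper's top 4 mm below the rim.
- jar_c: The same outside jar, origin at the centre of its underside.
Not all that is in view belongs to the job. Of the things that look like the box, the smaller one is meant.

How it is judged:
On the way:
1. the loose jar is let go, upright and fully down in the middle place, while the box stands on the counter (x of jar_c_mid in the frame of box_mid between -0.012 and 0.012 m and z of jar_c_mid in the frame of box_mid between -0.004 and 0.0045 m and y of jar_c_mid in the frame of box_mid between -0.01 and 0.01 m and angle between jar_c_mid's own z axis and vertical below 0.12 rad and contact force between the fingers and jar_c below 0.1 N and height (world z) of box_mid below 0.044 m and angle between box_mid's own z axis and vertical below 0.05 rad), for 0.2 s.
At the end, for the whole second after the job is handed in: The box stands upright and at rest on the scale's pan, its centre within 15 mm of the pan's centre, the pan sunk by its weight alone; each of the three jars stands upright in its own place, down on the box's floor with its stopper below the rim (x of jar_a_mid in the frame of box_mid between -0.068 and -0.044 m and z of jar_a_mid in the frame of box_mid between -0.004 and 0.0045 m and y of jar_a_mid in the frame of box_mid between -0.01 and 0.01 m and angle between each of jar_a_mid, jar_b_mid, jar_c_mid's own z axis and vertical below 0.12 rad and x of jar_b_mid in the frame of box_mid between 0.044 and 0.068 m and z of jar_b_mid in the frame of box_mid between -0.004 and 0.0045 m and y of jar_b_mid in the frame of box_mid between -0.01 and 0.01 m and x of jar_c_mid in the frame of box_mid between -0.012 and 0.012 m and z of jar_c_mid in the frame of box_mid between -0.004 and 0.0045 m and y of jar_c_mid in the frame of box_mid between -0.01 and 0.01 m and horizontal distance between box_mid and pan_top below 0.015 m and z of box_mid in the frame of pan_top between 0.034 and 0.041 m and angle between box_mid's own z axis and vertical below 0.05 rad and value of joint pan between 0.004 and 0.012 m and linear speed of box below 0.02 m/s); the robot touches nothing.
It fails at once if the pan is pressed or dropped on so hard that it sinks past 17 mm (value of joint pan above 0.017 m).
It fails at once if the mortar is moved more than 30 mm (distance of mortar from where it was at the start of the episode above 0.03 m).
It fails at once if the store jar is moved more than 30 mm (distance of store_jar from where it was at the start of the episode above 0.03 m).
It fails at once if the tin is moved more than 30 mm (distance of tin from where it was at the start of the episode above 0.03 m).
It fails at once if the scoop is moved more than 30 mm (distance of scoop from where it was at the start of the episode above 0.03 m).
It also fails if it takes over 54 s, if anything falls off the work surface, if the arm or the gripper's body presses on something with over 40 N, if the wrist force passes 120 N, or if a joint passes its speed limit or range.

### The arm

A 6-joint arm with a two-finger parallel gripper is mounted at the origin on the work surface. World frame = base frame: x ahead of the robot, y to its left, z up, the work surface at z = 0. Lengths are in m, angles in rad, forces in N, time in s.
With the tool pointing down it reaches from about 0.4 to 0.825 m from the base axis. Payload 7 kg.
Tool frame: the origin (TCP) lies midway between the tips of the shut fingers; the grasp point (between the pads) lies 19 mm behind it; x points along the fingers, z is the direction in which the jaws open and shut, and the axes are right-handed (so a half turn about x gives the same grasp; the last joint's range is limited). The gripper opens to 88 mm and grips with 3 to 60 N. Pads are 19 mm wide; open, the fingers measure 130 mm over their backs; the gripper's body (78 mm by 193 mm) begins 47 mm behind the grasp point.
Start: joints at [-0.813, 0.359, 0.012, 0, -1.224, -0.288], TCP at [0.306, -0.602, 0.227] pointing down, gripper open.
Joint ranges: [-3.07, 3.07], [-1.43, 2.12], [-1.02, 1.25], [-3.03, 1.67], [-3.05, -0], [-3.03, 3.03]. Speed limits (rad/s): [2.39, 2.39, 3.01, 3.14, 3.14, 3.14].

### API

Orientations are given as a unit quaternion [w, x, y, z].
In Python, from workcell import manip gives the robot as it stands.
- The arm moves only by the tool send_rows, never from a script. Its argument "series" is one flat list of numbers, 6 for each row, row after row: the shift along the tool's x, y, z in cm, then the turn, a rotation vector about the tool's x, y, z in degrees. In form: [dx, dy, dz, rx, ry, rz, dx, dy, dz, rx, ry, rz, ...]. A call has 1 to 12 rows; each row is the pose to reach, as a shift and turn from the pose measured when the call began, along the tool's axes at that moment; what a row does not reach only later rows make up. A row lasts 1/10 s, in which the tool goes at most 50 mm and 8.59 degrees, less where a joint would pass 70% of its speed; a pose out of reach is approached as far as the arm can. A call with a gripper value outside its range is refused whole. "gripper" is the finger opening in cm, from 0 to 8.76, set as the call begins (left out, the last holds). The fingers move at their own pace and stop on an object; "grip_force" is the grip in N (left out, the last holds). Time passes only in rows, so rows that repeat a pose let the fingers close. It gives the time, the measured TCP pose, the force and the opening at its end, in the units of the state.
- manip.read_state(): the state, without advancing time (a new reading comes with each control period).
- manip.camera(name): name is "scene" or "top"; returns the picture (480x640x3 uint8, blue, green, red); there is no depth.
- manip.get_calibration(name): a dict with "vfov" (degrees; the focal length in pixels is half the picture's height over the tangent of half this angle, whatever the lens; pixels are square), "cx", "cy" (the principal point, pixels), "k1" (the pictures are not rectified: a ray, as slopes to the right and down, at radius r is drawn at 1 + k1 r^2 times it, then the intrinsics apply), "xyz" and "attitude" of the camera in the world. Camera axes: x right, y up, looking along -z (the intrinsics and any distortion apply to the point x, -y, -z); pixel columns grow to the right and rows downward; lengths in m; the calibration is good to about 2 mm. A picture is of the moment at which its call begins. get_calibration takes no time and is no camera call.
- manip.close_job(): hands the job in, once; it reports no verdict.
Trained networks look in the newest picture that a camera, given by its name, has taken for a name from the list of things; names that differ only in an ending like _2 or _b are one class to them, and where a whole thing is asked for, a point or a joint stands for the part that bears it (a point fixed in the world has none). Each returns a list of dicts, best first, with "conf" (0 to 1); they miss things now and then, are a little off and sometimes report something else, mostly with a low value. They report only what shows in the picture. A call takes as long as a camera call. They do not tell look-alikes from the thing itself.
- manip.look_for(thing, camera): "pixel" ([column, row] in pixels, amid what is visible of it).
- manip.masks_of(thing, camera): "mask" (480x640 bool, what is visible of it) and "pixel" ([column, row] in pixels, amid what is visible of it).
The state is a dict: "time_s": time; "joint_pos": joint angles; "joint_vel": joint speeds; "tau": joint torques, N m; "ee_pos": TCP position; "tool_rot": TCP orientation; "ft_force": force on the tool from outside, world axes, zero at the start; "wrist_torque": the same for the moment, N m; "width": finger opening in m.
Only numpy, scipy, OpenCV 4.12 (cv2) and the standard library are available. Lean on these libraries where they do the work, as an engineer would, in place of code of your own. Each camera call takes 0.05 s, during which the arm holds its last target. There are 200 camera calls.

## Working session

There is one attempt and no reset: what is moved stays moved. The work goes in short steps, Python scripts to look and compute and a tool call to move; the robot and the scene stay as the last step left them, time stands still between calls to the robot, and variables do not carry over. Pictures are saved under pics/ and viewed, about 8 in all and at most 12, crops included, and the job is handed in when it is done.

Besides the shell and the picture viewer there is one more tool, called after "Emit:" in YAML: its name, and indented under it one key for each argument. send_rows: Moves the arm, as the interface text tells. Its arguments: {"type":"object","properties":{"series":{"type":"array","items":{"type":"number"}},"gripper":{"type":"number"},"grip_force":{"type":"number"}},"required":["series"]}

```bash
mkdir -p pics; ls
cat > h.py <<'E'
import numpy as np, cv2
from scipy.spatial.transform import Rotation as R
from workcell import manip
def cal(n):
    c=manip.get_calibration(n); f=240/np.tan(np.radians(c["vfov"])/2)
    q=c["attitude"]; return c,f,R.from_quat([q[1],q[2],q[3],q[0]]).as_matrix(),np.array(c["xyz"])
def ray(n,px):
    c,f,M,o=cal(n); d=(np.array(px,float)-[c["cx"],c["cy"]])/f
    u=d.copy()
    for _ in range(20): u=d/(1+c["k1"]*(u@u))
    return o,M@np.array([u[0],-u[1],-1])
def atz(n,px,z):
    o,d=ray(n,px); return o+d*(z-o[2])/d[2]
def proj(n,P):
    c,f,M,o=cal(n); p=(np.atleast_2d(P)-o)@M; u=np.c_[p[:,0],-p[:,1]]/-p[:,2:3]
    u=u*(1+c["k1"]*(u**2).sum(1,keepdims=True)); return u*f+[c["cx"],c["cy"]]
def toolshift(dw):
    q=manip.read_state()["tool_rot"]; return R.from_quat([q[1],q[2],q[3],q[0]]).inv().apply(dw)*100
E
python3 - <<'E'
from h import *
for n in("top","scene"):
    print(manip.get_calibration(n)); im=manip.camera(n); cv2.imwrite(f"pics/{n}0.png",im)
    for t in("box","jar_c","pan_top","mortar","store_jar","tin","scoop"):
        print(n,t,[(np.round(d["pixel"]).tolist(),round(d["conf"],2)) for d in manip.look_for(t,n)][:5])
print(manip.read_state())
E
```

```text
pics
{'vfov': 49.1886695035458, 'cx': 324.16754895118737, 'cy': 245.14072199771144, 'k1': -0.06705618965081714, 'xyz': array([0.47005447, 0.06214958, 1.31741247]), 'attitude': array([ 0.71570069,  0.02280021, -0.01356306, -0.69790309])}
top box [([267.0, 232.0], 0.78), ([178.0, 278.0], 0.62)]
top jar_c []
top pan_top [([450.0, 246.0], 0.87)]
top mortar [([330.0, 144.0], 0.71)]
top store_jar [([480.0, 334.0], 0.84)]
top tin [([402.0, 148.0], 0.95)]
top scoop [([236.0, 346.0], 0.93)]
{'vfov': 45.090693405668745, 'cx': 325.0535753698931, 'cy': 243.21046152085756, 'k1': 0.03400514368882319, 'xyz': array([1.17320688, 0.28512513, 1.111325  ]), 'attitude': array([0.55224966, 0.16414182, 0.22673868, 0.7852817 ])}
scene box [([387.0, 284.0], 0.96), ([500.0, 261.0], 0.9)]
scene jar_c [([297.0, 242.0], 0.64)]
scene pan_top [([198.0, 203.0], 0.64)]
scene mortar [([287.0, 345.0], 0.91)]
scene store_jar [([217.0, 138.0], 0.78)]
scene tin [([206.0, 318.0], 0.7)]
scene scoop [([439.0, 197.0], 0.87)]
{'time_s': 0.8, 'joint_pos': array([-8.12904887e-01,  3.58551747e-01,  1.19165291e-02, -3.94052921e-05,
       -1.22410153e+00, -2.88105064e-01]), 'joint_vel': array([ 0.0010315 , -0.00100907, -0.00120146,  0.00100205, -0.00015703,
        0.00064939]), 'tau': array([-3.43093507e-05, -5.82277858e+01,  2.93286681e+01,  7.00206131e+00,
        1.26566441e-02, -4.46222430e-05]), 'ee_pos': array([ 0.30555934, -0.60185461,  0.22659257]), 'tool_rot': array([-0.36991127,  0.60266042, -0.36989689, -0.60261294]), 'ft_force': array([ 0.11536208,  0.18456133, -0.3035403 ]), 'wrist_torque': array([0.00025356, 0.07074935, 0.05642132]), 'width': 0.08777215917884246}
```

View pics/top0.png

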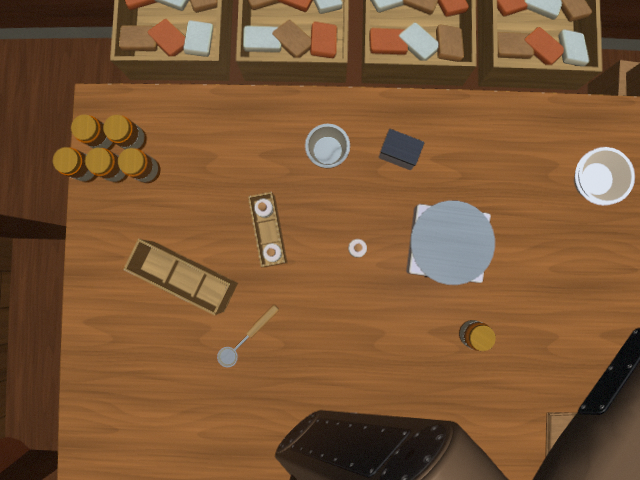

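View pics/scene0.png

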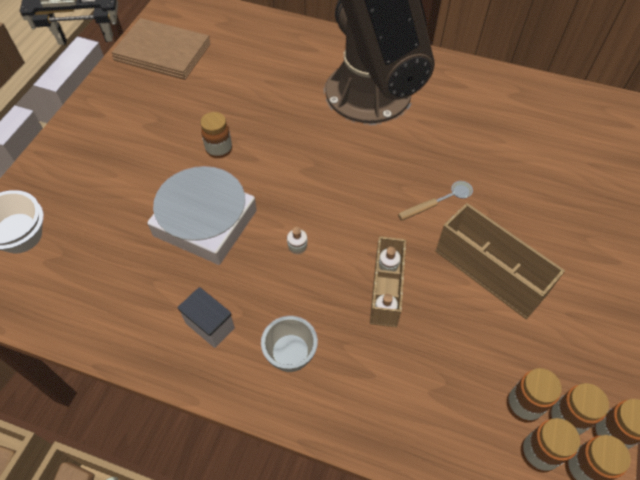

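Look-alikes: small box with two jars (top 267,231 / scene 388,281) and larger empty box (top 180,277 / scene 500,261). The small one is meant: it is about 58 mm wide and holds two jars. I'll confirm that in a crop and fit poses to the masks.

```bash
cat >> h.py <<'E'
from scipy.optimize import minimize
def boxpts(x,y,a,z0=0,L=.172,W=.058,H=.076):
    p=np.array([[i*L/2,j*W/2,k] for i in(-1,1) for j in(-1,1) for k in(0,H)])
    c,s=np.cos(a),np.sin(a); return np.c_[x+c*p[:,0]-s*p[:,1],y+s*p[:,0]+c*p[:,1],z0+p[:,2]]
def cyl(x,y,prof,z0=0):
    t=np.linspace(0,2*np.pi,24,endpoint=False)
    return np.concatenate([np.c_[x+r*np.cos(t),y+r*np.sin(t),0*t+z0+z] for r,z in prof])
def fit(masks,fn,p0,step):
    def cost(p):
        e=0
        for n,m in masks.items():
            h=cv2.convexHull(proj(n,fn(*p)).astype(np.float32)); s=np.zeros((960*2,1280*2),np.uint8)
            cv2.fillConvexPoly(s,np.round((h+.5)*4).astype(np.int32),1); s=s.astype(bool); M=m.repeat(4,0).repeat(4,1)
            e+=1-(s&M).sum()/(s|M).sum()
        return e/len(masks)
    S=np.vstack([p0]+[np.array(p0)+np.eye(len(p0))[i]*step[i] for i in range(len(p0))])
    r=minimize(cost,p0,method="Nelder-Mead",options=dict(initial_simplex=S,xatol=1e-4,fatol=1e-4,maxiter=90)); return r.x,r.fun
def mask(t,n,px):
    ms=manip.masks_of(t,n)
    ms=[m for m in ms if np.hypot(*(np.array(m["pixel"])-px))<25]
    return ms[0]["mask"] if ms else None
JAR=[(.022,0),(.022,.04),(.010,.044),(.010,.066)]
E
python3 - <<'E'
from h import *
T=manip.camera("top");S=manip.camera("scene")
def both(t,a,b):
    d={n:mask(t,n,p) for n,p in(("top",a),("scene",b))}; print(t,{k:None if v is None else int(v.sum()) for k,v in d.items()}); return {k:v for k,v in d.items() if v is not None}
g=atz("top",(267,230),.076); print("box0",g)
e=atz("top",(262,194),.076)-atz("top",(273,266),.076); print("len",np.hypot(*e[:2])-0,np.degrees(np.arctan2(e[1],e[0])))
mb=both("box",(267,231),(388,281)); 
for k in mb: print(k,fit({k:mb[k]},boxpts,[g[0],g[1],np.arctan2(e[1],e[0])],[.01,.01,.1]))
print("both",fit(mb,boxpts,[g[0],g[1],np.arctan2(e[1],e[0])],[.01,.01,.1]))
j=atz("top",(358,248),.05); print("jar0",j, atz("scene",(297,232),.066))
mj=both("jar_c",(358,248),(297,241))
for k in mj: print(k,fit({k:mj[k]},lambda x,y:cyl(x,y,JAR),j[:2],[.01,.01]))
p=atz("top",(453,243),.09); print("pan0",p)
mp=both("pan_top",(453,243),(199,204))
for k in mp: print(k,fit({k:mp[k]},lambda x,y:cyl(x,y,[(.1,.09)]),p[:2],[.01,.01]))
for t,px,z in(("mortar",(328,140),.065),("store",(482,338),.1),("tin",(403,145),.077),("scoop",(228,357),0),("scoopend",(275,309),0)): print(t,atz("top",px,z).round(3))
a=cv2.resize(T[170:330,110:390],None,fx=2.8,fy=2.8,interpolation=2); cv2.imwrite("pics/c1.png",a[:600,:800])
E
```

```text
box0 [0.56643769 0.21611713 0.076     ]
len 0.1740891042106728 10.482014343069888
box {'top': 1375, 'scene': 1953}
top (array([0.56934681, 0.21870354, 0.2109408 ]), np.float64(0.30776797613758966))
scene (array([0.57080543, 0.21920692, 0.20998007]), np.float64(0.2739777652157528))
both (array([0.56992805, 0.21877396, 0.21147446]), np.float64(0.2918719565784403))
jar0 [ 0.53019837 -0.00244146  0.05      ] [0.53678786 0.00150008 0.066     ]
jar_c {'top': 187, 'scene': 416}
top (array([ 5.30275322e-01, -1.27526801e-04]), np.float64(0.3067655236329935))
scene (array([ 0.5312023, -0.0012712]), np.float64(0.11000671591672262))
pan0 [ 0.54558029 -0.22318564  0.09      ]
pan_top {'top': 5534, 'scene': 5373}
top (array([ 0.54759324, -0.22110099]), np.float64(0.02259398454562589))
scene (array([ 0.55007326, -0.22231296]), np.float64(0.022404131159688756))
mortar [0.79  0.077 0.065]
store [ 0.326 -0.292  0.1  ]
tin [ 0.779 -0.104  0.077]
scoop [0.251 0.314 0.   ]
scoopend [0.374 0.199 0.   ]
```

View pics/c1.png

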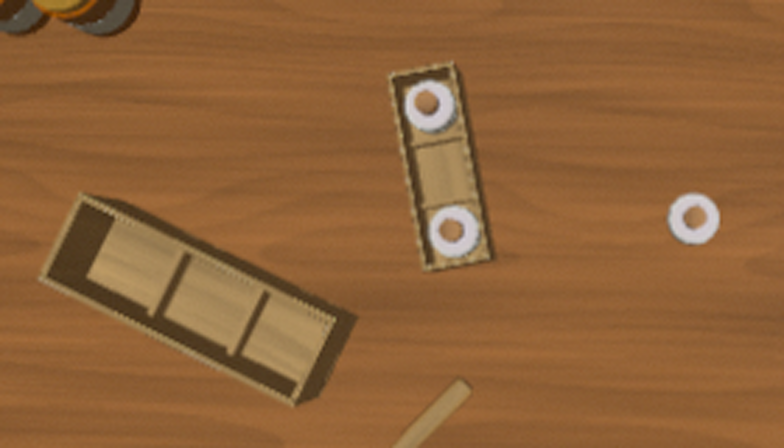

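The crop confirms the target: the small box, rim corners around (389,75)–(493,260) in the crop, with two jars and an empty middle. The loose jar is at crop (694,219). Next I'll refine the box from its rim corners and work out the moves.

Run:
```python
from h import *
c=np.array([[389,75],[455,62],[493,260],[424,269]])/2.8+[110,170]-.3
P=np.array([atz("top",p,.076) for p in c])[:,:2]; print(P.round(4),P.mean(0))
for i in range(4):
    d=P[i]-P[(i+1)%4]; print(np.hypot(*d).round(4),np.degrees(np.arctan2(d[1],d[0])).round(1))
manip.camera("top");manip.camera("scene")
mm={}
for n,px in(("top",(267,231)),("scene",(388,281))):
    m=mask("box",n,px).astype(np.uint8); h=cv2.convexHull(cv2.findNonZero(m)); cv2.fillConvexPoly(m,h,1); mm[n]=m.astype(bool)
for k in ("top","scene"): print(k,fit({k:mm[k]},boxpts,[.566,.216,.19],[.008,.008,.05]))
# corks of jars in box
for n in("top","scene"): 
    for d in manip.look_for("jar_a",n): print(n,d, atz(n,d["pixel"],.05))
s=manip.read_state();q=s["tool_rot"];M=R.from_quat([q[1],q[2],q[3],q[0]]);print(M.as_matrix().round(3))
def plan(p,yaw):
    x=np.array([0,0,-1]);best=None
    for y in(yaw,yaw+np.pi):
        z=np.array([np.cos(y),np.sin(y),0]);T=R.from_matrix(np.c_[x,np.cross(z,x),z])
        rv=np.degrees((M.inv()*T).as_rotvec()); print((M.inv().apply(np.array(p)-s["ee_pos"])*100).round(2),rv.round(2))
plan([.531,-.001,.16],np.radians(10.5))
```

```text
[[0.6457 0.2628]
 [0.6582 0.2066]
 [0.4902 0.1691]
 [0.481  0.2274]] [0.5687764  0.21647581]
0.0575 102.5
0.1721 12.6
0.059 -81.1
0.1684 -167.9Traceback (most recent call last):
  File "<stdin>", line 9, in <module>
AttributeError: 'NoneType' object has no attribute 'astype'
```

```bash
cat >> h.py <<'E'
def plan(p,yaw=None):
    s=manip.read_state();q=s["tool_rot"];M=R.from_quat([q[1],q[2],q[3],q[0]])
    print("t",s["time_s"],"pos",s["ee_pos"].round(4),"z",M.as_matrix()[:,2].round(3),"x",M.as_matrix()[:,0].round(3),"q6",s["joint_pos"].round(2)[[0,5]],"w",s["width"].round(4),"F",s["ft_force"].round(2))
    print(" shift",(M.inv().apply(np.array(p)-s["ee_pos"])*100).round(2))
    if yaw is None: return
    for y in(yaw,yaw+180):
        y=np.radians(y);x=np.array([0,0,-1.]);z=np.array([np.cos(y),np.sin(y),0])
        print(" turn",np.degrees((M.inv()*R.from_matrix(np.c_[x,np.cross(z,x),z])).as_rotvec()).round(2))
E
python3 - <<'E'
from h import *
plan([.531,-.001,.13],12)
E
```

```text
Traceback (most recent call last):
  File "h.py", line 43, in plan
    print("t",s["time_s"],"pos",s["ee_pos"].round(4),"z",M.as_matrix()[:,2].round(3),"x",M.as_matrix()[:,0].round(3),"q6",s["joint_pos"].round(2)[[0,5]],"w",s["width"].round(4),"F",s["ft_force"].round(2))
                                                                                                                                                             ^^^^^^^^^^^^^^^^
AttributeError: 'float' object has no attribute 'round'
```

```bash
sed -i 's/s\["width"\].round(4)/round(s["width"],4)/' h.py
python3 - <<'E'
from h import *
plan([.531,-.001,.13],12)
E
```

```text
t 1.35 pos [ 0.3056 -0.6018  0.2265] z [-0.453  0.892  0.   ] x [-0.  0. -1.] q6 [-0.81 -0.29] w 0.0874 F [ 0.7   0.11 -0.5 ]
 shift [  9.66 -47.3   43.37]
 turn [104.92   0.    -0.  ]
 turn [-75.08   0.     0.  ]
```

Emit:
send_rows:
  series: [2,-17,16,-25,0,0,5,-30,28,-50,0,0,5,-47.3,43.4,-75,0,0,5,-47.3,43.4,-75,0,0,5,-47.3,43.4,-75,0,0,5,-47.3,43.4,-75,0,0,5,-47.3,43.4,-75,0,0,5,-47.3,43.4,-75,0,0,5,-47.3,43.4,-75,0,0,5,-47.3,43.4,-75,0,0,5,-47.3,43.4,-75,0,0,5,-47.3,43.4,-75,0,0]
  gripper: 5
  grip_force: 15

```text
time_s: 2.55
ee_pos: [0.5159, -0.0396, 0.1801]
tool_rot: [0.074, 0.704, 0.074, -0.703]
ft_force: [1.2, -1.3, -0.3]
width: 0.0502
```

Run:
```python
from h import *
plan([.531,-.001,.09],12)
```

```text
t 2.55 pos [ 0.5159 -0.0396  0.1801] z [-0.978 -0.207 -0.001] x [ 0.001  0.    -1.   ] q6 [ 0.3  -0.09] w 0.0502 F [ 1.24 -1.27 -0.32]
 shift [ 9.02 -3.47 -2.27]
 turn [ 1.7994e+02 -0.0000e+00  1.0000e-01]
 turn [-0.06 -0.07 -0.  ]
```

Emit:
send_rows:
  series: [2,-3.4,-2.2,0,0,0,7,-3.4,-2.2,0,0,0,8,-3.4,-2.2,0,0,0,8,-3.4,-2.2,0,0,0]

```text
time_s: 2.95
ee_pos: [0.529, -0.0024, 0.0988]
tool_rot: [-0.074, -0.702, -0.073, 0.704]
ft_force: [-0.0, -0.3, 1.3]
width: 0.0498
```

Run:
```python
from h import *
S=manip.camera("scene");m=mask("jar_c","scene",(297,241))
print(None if m is None else fit({"scene":m},lambda x,y:cyl(x,y,JAR),[.531,-.001],[.01,.01]))
plan([.531,-.001,.047],12)
o=S.copy()
for p in proj("scene",[manip.read_state()["ee_pos"]]): cv2.circle(o,tuple(int(v) for v in p),1,(0,0,255),-1)
cv2.imwrite("pics/s2.png",cv2.resize(o[150:310,190:410],None,fx=3.5,fy=3.5,interpolation=2))
```

```text
(array([5.35490889e-01, 4.10305500e-04]), np.float64(0.4732178815948449))
t 3.05 pos [ 0.5312 -0.0023  0.1017] z [-0.978 -0.206 -0.002] x [ 0.002  0.    -1.   ] q6 [ 0.37 -0.16] w 0.0501 F [-0.76  0.93  1.33]
 shift [ 5.47 -0.14  0.01]
 turn [ 1.7992e+02 -4.0000e-02  2.2000e-01]
 turn [-0.08 -0.14 -0.03]
```

View pics/s2.png

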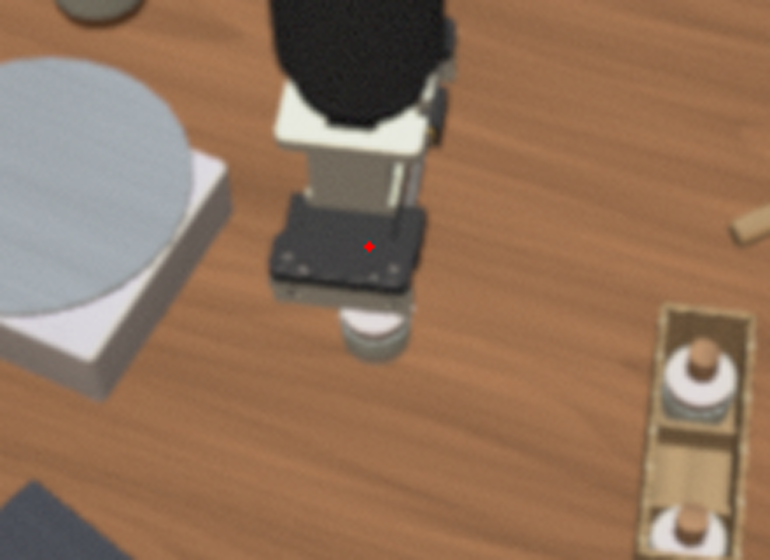

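The gripper stands over the jar: its shoulder shows at crop (375,320), just under the gripper. I'll descend and close on the stopper.

Emit:
send_rows:
  series: [1.5,-0.1,0,0,0,0,3,-0.1,0,0,0,0,4.3,-0.1,0,0,0,0,5.3,-0.1,0,0,0,0,5.3,-0.1,0,0,0,0]

```text
time_s: 3.55
ee_pos: [0.5313, -0.0019, 0.049]
tool_rot: [0.073, 0.704, 0.073, -0.702]
ft_force: [0.2, 0.7, 0.3]
width: 0.05
```

Emit:
send_rows:
  series: [0,0,0,0,0,0,0,0,0,0,0,0,0,0,0,0,0,0,0,0,0,0,0,0,0,0,0,0,0,0,0,0,0,0,0,0]
  gripper: 0
  grip_force: 15

```text
time_s: 4.15
ee_pos: [0.5316, -0.0018, 0.0493]
tool_rot: [0.073, 0.704, 0.073, -0.702]
ft_force: [-0.3, -0.0, 2.7]
width: 0.0194
```

Run:
```python
from h import *
plan([.570,.218,.19],12)
```

```text
t 4.15 pos [ 0.5316 -0.0018  0.0493] z [-0.979 -0.206 -0.003] x [ 0.003  0.    -1.   ] q6 [ 0.37 -0.16] w 0.0194 F [-0.3  -0.01  2.67]
 shift [-14.06 -20.72  -8.33]
 turn [ 1.7988e+02 -6.0000e-02  3.0000e-01]
 turn [-0.12 -0.19 -0.04]
```

Emit:
send_rows:
  series: [-3,0,0,0,0,0,-7,0,0,0,0,0,-11,-4,-1.6,0,0,0,-12,-8,-3.2,0,0,0,-12,-8,-3.2,0,0,0,-12,-8,-3.2,0,0,0,-12,-8,-3.2,0,0,0]

```text
time_s: 4.85
ee_pos: [0.5452, 0.0825, 0.1685]
tool_rot: [0.073, 0.704, 0.073, -0.703]
ft_force: [0.4, -0.1, -1.6]
width: 0.0194
```

Run:
```python
from h import *
plan([.570,.218,.16],12)
im={n:manip.camera(n) for n in("top","scene")}
p=manip.read_state()["ee_pos"]; B=boxpts(.570,.218,np.radians(12))
for t,n,px in(("jar_c","scene",proj("scene",[p-[0,0,.03]])[0]),):
    for d in manip.masks_of(t,n): 
        print(n,d["pixel"],d["conf"],d["mask"].sum())
    m=mask(t,n,px)
    if m is not None: print("jar fit",fit({n:m},lambda x,y:cyl(x,y,[(.022,0),(.022,.04)],p[2]-.049),p[:2],[.008,.008]))
out=[]
for n,(x0,y0) in(("top",(210,170)),("scene",(270,180))):
    k=5; c=cv2.resize(im[n][y0:y0+120,x0:x0+160] if n=="top" else im[n][y0:y0+160,x0:x0+160],None,fx=k if n=="top" else 3.7,fy=k if n=="top" else 3.7,interpolation=2)
    if n=="scene": k=3.7
    f=lambda Q:np.round((proj(n,Q)-[x0,y0]+.5)*k).astype(int)
    b=f(B); 
    for i,j in((1,3),(3,7),(7,5),(5,1),(0,2),(2,6),(6,4),(4,0)): cv2.line(c,tuple(map(int,b[i])),tuple(map(int,b[j])),(0,0,255) if i%2 else (255,0,0),1)
    if n=="scene": cv2.polylines(c,[cv2.convexHull(f(cyl(p[0],p[1],[(.022,0),(.022,.04)],p[2]-.049)).astype(np.int32))],True,(0,255,0),1)
    cv2.imwrite(f"pics/o_{n}.png",c)
```

```text
t 4.85 pos [0.5452 0.0825 0.1685] z [-0.979 -0.206 -0.001] x [ 0.002 -0.001 -1.   ] q6 [ 0.51 -0.3 ] w 0.0194 F [ 0.37 -0.15 -1.59]
 shift [  0.84 -12.75  -5.22]
 turn [ 1.7988e+02 -7.0000e-02  1.2000e-01]
 turn [-0.12 -0.08 -0.05]
```

View pics/o_top.png

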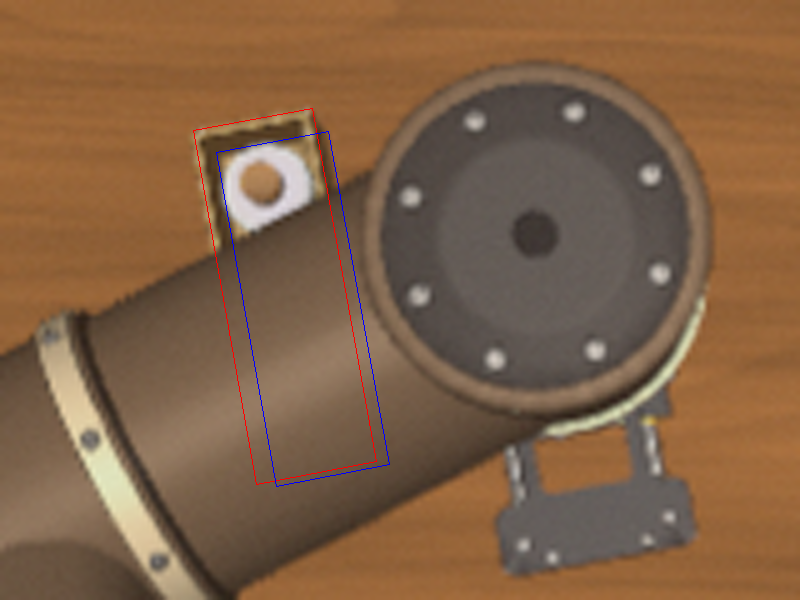

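View pics/o_scene.png

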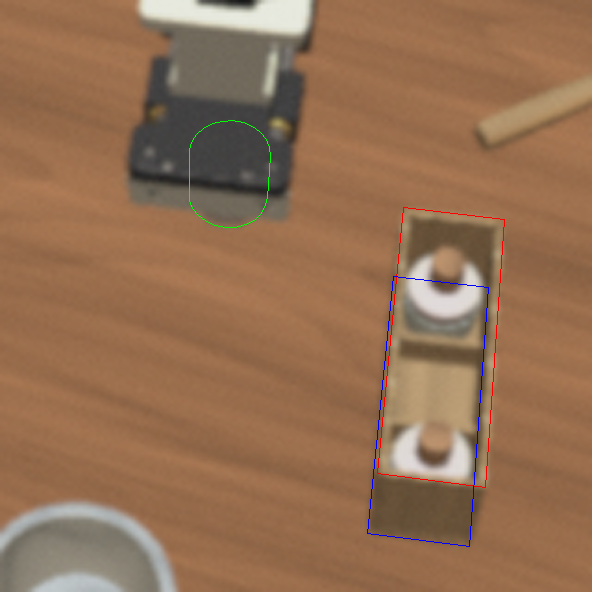

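Overlays agree with the box to about 1 mm, at centre (0.569, 0.218) and yaw 12°. I'll move above it with the jar bottom over the rim.

Emit:
send_rows:
  series: [0,-4,-1.7,0,0,0,0,-8.5,-3.5,0,0,0,0,-12.75,-5.1,0,0,0,1,-12.8,-5.1,0,0,0,2.5,-12.8,-5.1,0,0,0,2.5,-12.8,-5.1,0,0,0,2.5,-12.8,-5.1,0,0,0]

```text
time_s: 5.75
ee_pos: [0.5694, 0.2169, 0.1435]
tool_rot: [0.073, 0.704, 0.072, -0.703]
ft_force: [0.6, -0.5, -0.5]
width: 0.0193
```

Run:
```python
from h import *
plan([.5692,.218,.0555],12)
im=manip.camera("scene"); p=manip.read_state()["ee_pos"]; n="scene"; x0,y0,k=330,180,5
c=cv2.resize(im[y0:y0+118,x0:x0+130+20],None,fx=k,fy=k,interpolation=2)
f=lambda Q:np.round((proj(n,Q)-[x0,y0]+.5)*k).astype(int)
b=f(boxpts(.569,.218,np.radians(12)))
for i,j in((1,3),(3,7),(7,5),(5,1)): cv2.line(c,tuple(map(int,b[i])),tuple(map(int,b[j])),(0,0,255),1)
cv2.polylines(c,[cv2.convexHull(f(cyl(p[0],p[1],[(.022,0),(.022,.04)],p[2]-.049)).astype(np.int32))],True,(0,255,0),1)
cv2.imwrite("pics/o3.png",c)
```

```text
t 5.75 pos [0.5694 0.2169 0.1435] z [-0.979 -0.204 -0.001] x [ 0.001 -0.001 -1.   ] q6 [ 0.69 -0.48] w 0.0193 F [ 0.6  -0.45 -0.47]
 shift [ 8.8  -0.12  0.  ]
 turn [ 1.7978e+02 -1.5000e-01  9.0000e-02]
 turn [-0.22 -0.06 -0.1 ]
```

View pics/o3.png

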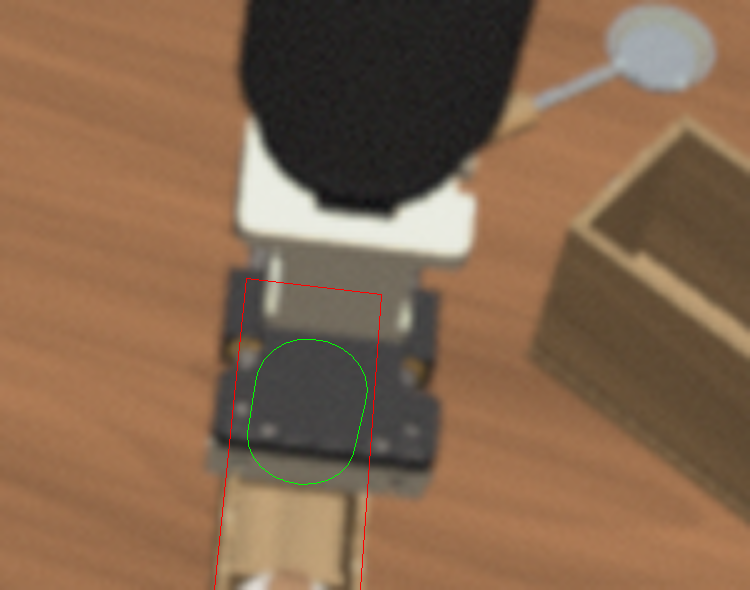

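View agrees: the rim lines match the box walls at crop (220–362, 540). I'll lower in stages and watch the force.

Emit:
send_rows:
  series: [1.5,-0.1,0,-0.2,0,0,3,-0.1,0,-0.2,0,0,4,-0.1,0,-0.2,0,0,5,-0.1,0,-0.2,0,0,5,-0.1,0,-0.2,0,0]

```text
time_s: 6.3
ee_pos: [0.5692, 0.2175, 0.0931]
tool_rot: [0.074, 0.704, 0.073, -0.703]
ft_force: [-0.3, -0.1, -1.2]
width: 0.0195
```

Emit:
send_rows:
  series: [0.5,0,0,0,0,0,1,0,0,0,0,0,1.5,0,0,0,0,0,2,0,0,0,0,0,2.5,0,0,0,0,0,3,0,0,0,0,0,3.3,0,0,0,0,0,3.3,0,0,0,0,0]

```text
time_s: 7.1
ee_pos: [0.569, 0.2173, 0.0595]
tool_rot: [0.074, 0.703, 0.073, -0.703]
ft_force: [0.6, -0.2, -2.1]
width: 0.0194
```

Emit:
send_rows:
  series: [0.2,0,0,0,0,0,0.3,0,0,0,0,0,0.4,0,0,0,0,0,0.45,0,0,0,0,0]

```text
time_s: 7.5
ee_pos: [0.5692, 0.2176, 0.0556]
tool_rot: [0.074, 0.704, 0.073, -0.703]
ft_force: [-3.1, 2.2, 5.4]
width: 0.0195
```

Emit:
send_rows:
  series: [0,0,0,0,0,0,0,0,0,0,0,0,0,0,0,0,0,0,0,0,0,0,0,0]
  gripper: 2.8

```text
time_s: 7.9
ee_pos: [0.5692, 0.2175, 0.0555]
tool_rot: [0.074, 0.704, 0.073, -0.703]
ft_force: [0.2, 0.2, -0.4]
width: 0.0276
```

Emit:
send_rows:
  series: [-1,0,0,0,0,0,-2,0,0,0,0,0,-4,0,0,0,0,0,-7,0,0,0,0,0,-11,0,0,0,0,0,-12,10,4,-25,0,0,-12,18,4,-45,0,0,-12,18,4,-60,0,0,-12,18,4,-80,0,0,-12,18,4,-90,0,0,-12,18,4,-90,0,0]

```text
time_s: 9.0
ee_pos: [0.5675, 0.0318, 0.1773]
tool_rot: [0.37, 0.604, 0.368, -0.603]
ft_force: [-0.8, 0.1, -0.6]
width: 0.028
```

Run:
```python
from h import *
plan([.569,.218,.14],102)
im={n:manip.camera(n) for n in("top","scene")}
a=cv2.resize(im["top"][180:280,227:307],None,fx=5,fy=5,interpolation=2)
b=cv2.resize(im["scene"][228:328,345:425],None,fx=5,fy=5,interpolation=2)
for c,n,o in((a,"top",(227,180)),(b,"scene",(345,228))):
    q=np.round((proj(n,boxpts(.569,.218,np.radians(12)))-o+.5)*5).astype(int)
    for i,j in((1,3),(3,7),(7,5),(5,1)): cv2.line(c,tuple(map(int,q[i])),tuple(map(int,q[j])),(0,0,255),1)
cv2.imwrite("pics/o4.png",np.hstack([a,b]))
```

```text
t 9.0 pos [0.5675 0.0318 0.1773] z [-0.455 -0.891 -0.   ] x [ 0.003 -0.001 -1.   ] q6 [0.4 0.7] w 0.028 F [-0.78  0.11 -0.6 ]
 shift [  3.71  -8.34 -16.65]
 turn [ 1.4094e+02 -2.0000e-01 -7.0000e-02]
 turn [-39.06   0.05  -0.16]
```

View pics/o4.png

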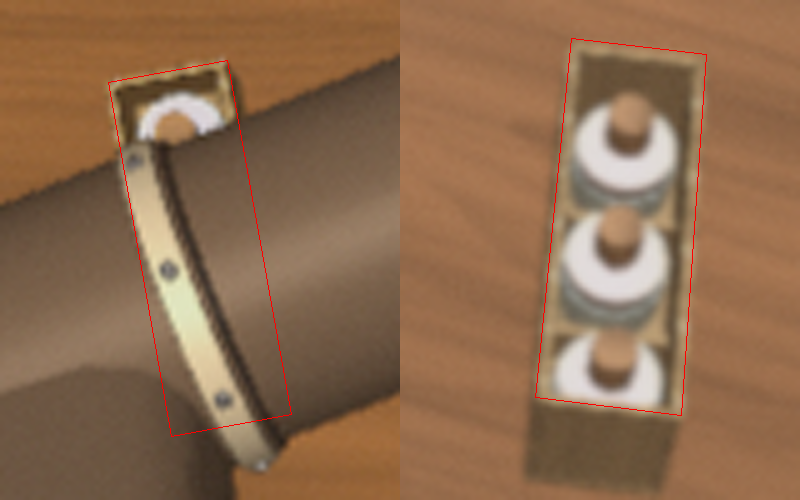

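The jar stands in the middle place level with its two neighbours (scene crop corks at 630,110 / 620,225 / 613,350), and the box hasn't moved. Next, the box grasp across its width.

Emit:
send_rows:
  series: [1,-2,-4,-8,0,0,1,-4,-8,-16,0,0,1,-6,-12,-24,0,0,2,-8.3,-16.6,-32,0,0,3.7,-8.3,-16.6,-39,0,0,3.7,-8.3,-16.6,-39,0,0,3.7,-8.3,-16.6,-39,0,0,3.7,-8.3,-16.6,-39,0,0]
  gripper: 8.7

```text
time_s: 9.9
ee_pos: [0.5701, 0.2178, 0.141]
tool_rot: [0.549, 0.448, 0.547, -0.447]
ft_force: [0.5, 0.1, -0.0]
width: 0.0846
```

Run:
```python
from h import *
plan([.569,.218,.03],102)
```

```text
t 9.9 pos [0.5701 0.2178 0.141 ] z [ 0.2   -0.98   0.002] x [ 0.003 -0.001 -1.   ] q6 [0.69 1.08] w 0.0846 F [ 0.5   0.12 -0.04]
 shift [11.1  -0.14 -0.05]
 turn [ 1.7953e+02 -2.8000e-01 -1.4000e-01]
 turn [-0.47  0.09 -0.18]
```

Emit:
send_rows:
  series: [2,-0.1,0,-0.5,0,0,4,-0.1,0,-0.5,0,0,6,-0.1,0,-0.5,0,0,8,-0.1,0,-0.5,0,0,10,-0.1,0,-0.5,0,0,11,-0.1,0,-0.5,0,0,11.1,-0.1,0,-0.5,0,0,11.1,-0.1,0,-0.5,0,0]

```text
time_s: 10.7
ee_pos: [0.5701, 0.2174, 0.0309]
tool_rot: [0.551, 0.446, 0.548, -0.444]
ft_force: [-0.4, 0.4, 0.9]
width: 0.0869
```

Emit:
send_rows:
  series: [0,0,0,0,0,0,0,0,0,0,0,0,0,0,0,0,0,0,0,0,0,0,0,0,0,0,0,0,0,0,0,0,0,0,0,0,0,0,0,0,0,0]
  gripper: 5
  grip_force: 30

```text
time_s: 11.4
ee_pos: [0.5704, 0.218, 0.0313]
tool_rot: [0.551, 0.446, 0.548, -0.444]
ft_force: [-2.3, 3.2, 4.9]
width: 0.0575
```

Emit:
send_rows:
  series: [-1,0,0,0,0,0,-2.5,0,0,0,0,0,-4.5,0,0,0,0,0,-7,0,0,0,0,0,-10,0,0,0,0,0,-13,0,0,0,0,0,-15,0,0,0,0,0,-15,0,0,0,0,0]

```text
time_s: 12.2
ee_pos: [0.5705, 0.2182, 0.1841]
tool_rot: [0.551, 0.448, 0.548, -0.443]
ft_force: [1.0, -0.6, -5.2]
width: 0.0578
```

Run:
```python
from h import *
plan([.549,-.2215,.18],90)
```

```text
t 12.2 pos [0.5705 0.2182 0.1841] z [ 0.207 -0.978 -0.   ] x [ 0.008  0.002 -1.   ] q6 [0.69 1.09] w 0.0578 F [ 0.97 -0.55 -5.17]
 shift [  0.29 -11.23  42.57]
 turn [-1.6803e+02  7.3000e-01 -1.2000e-01]
 turn [11.97 -0.08 -0.49]
```

Box held (about 5 N on the wrist). I'll carry it over to the pan smoothly.

Emit:
send_rows:
  series: [0,-0.3,1,0,0,0,0,-0.8,3,0,0,0,0,-1.4,5.5,0,0,0,0,-2.1,8,0,0,0,0,-2.9,11,0,0,0,0,-3.7,14,0,0,0,0,-4.5,17,0,0,0,0,-5.3,20,0,0,0,0,-6.1,23,0,0,0,0,-6.9,26,0,0,0,0,-7.6,29,0,0,0,0,-8.3,31.5,0,0,0]

```text
time_s: 13.4
ee_pos: [0.5526, -0.1098, 0.1815]
tool_rot: [0.55, 0.447, 0.548, -0.444]
ft_force: [0.2, 0.3, -5.0]
width: 0.0576
```

Run:
```python
from h import *
plan([.550,-.2217,.16],102)
```

```text
t 13.4 pos [ 0.5526 -0.1098  0.1815] z [ 0.206 -0.979 -0.001] x [ 0.005  0.002 -1.   ] q6 [0.15 1.63] w 0.0576 F [ 0.25  0.33 -5.01]
 shift [ 2.13 -2.57 10.89]
 turn [ 1.799e+02 -4.900e-01  8.000e-02]
 turn [-0.1  -0.05 -0.31]
```

Emit:
send_rows:
  series: [0,-0.5,2,0,0,0,0,-1,4,0,0,-0.3,0,-1.4,6,0,0,-0.3,0,-1.9,8,0,0,-0.3,0,-2.3,9.7,0,0,-0.3,0,-2.6,10.9,0,0,-0.3,0,-2.6,10.9,0,0,-0.3,0,-2.6,10.9,0,0,-0.3]

```text
time_s: 14.2
ee_pos: [0.5487, -0.2222, 0.1805]
tool_rot: [0.548, 0.446, 0.55, -0.446]
ft_force: [0.5, 0.5, -4.8]
width: 0.0577
```

Run:
```python
from h import *
plan([.550,-.2217,.13],102)
p=manip.read_state()["ee_pos"]; im=manip.camera("scene"); n="scene"
x0,y0,k=120,100,4
c=cv2.resize(im[y0:y0+150,x0:x0+170],None,fx=k,fy=k,interpolation=2)
f=lambda Q:np.round((proj(n,Q)-[x0,y0]+.5)*k).astype(int)
b=f(boxpts(p[0],p[1],np.radians(12),p[2]-.031))
for i,j in((1,3),(3,7),(7,5),(5,1),(0,2),(2,6),(6,4),(4,0)): cv2.line(c,tuple(map(int,b[i])),tuple(map(int,b[j])),(0,0,255) if i%2 else (255,0,0),1)
cv2.polylines(c,[f(cyl(.549,-.2217,[(.1,.09)])).astype(np.int32)],True,(0,255,0),1)
cv2.imwrite("pics/o5.png",c)
```

```text
t 14.2 pos [ 0.5487 -0.2222  0.1805] z [ 0.205 -0.979 -0.002] x [-0.002  0.001 -1.   ] q6 [-0.06  1.83] w 0.0577 F [ 0.47  0.45 -4.76]
 shift [ 5.04  0.15 -0.02]
 turn [1.7983e+02 1.1000e-01 1.5000e-01]
 turn [-0.17 -0.09  0.07]
```

View pics/o5.png

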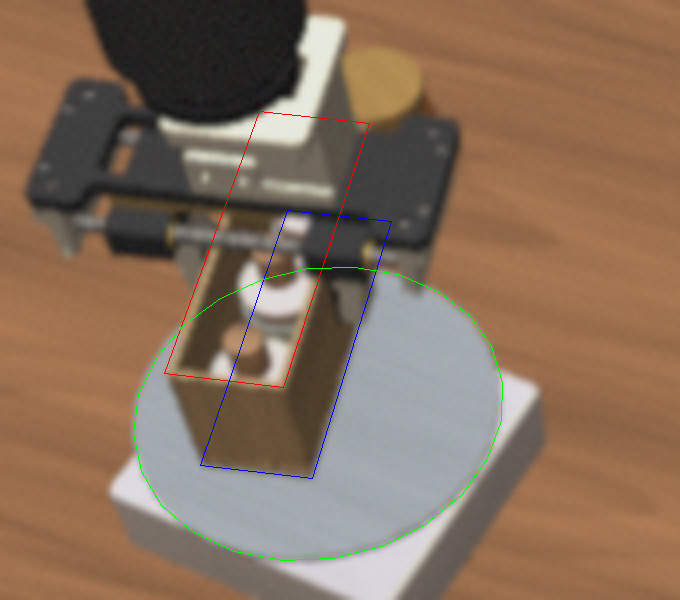

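Pose overlay matches the held box and the pan ellipse. I'll lower to just above the pan, then go slowly.

Emit:
send_rows:
  series: [1,0.1,0,0,0,0,2,0.1,0,0,0,0,3.2,0.1,0,0,0,0,4.4,0.1,0,0,0,0,5.3,0.1,0,0,0,0,5.5,0.1,0,0,0,0,5.5,0.1,0,0,0,0,5.5,0.1,0,0,0,0]

```text
time_s: 15.05
ee_pos: [0.5503, -0.2217, 0.1261]
tool_rot: [0.549, 0.446, 0.549, -0.445]
ft_force: [0.9, 0.2, -4.9]
width: 0.0582
```

Emit:
send_rows:
  series: [0.1,0,0,0,0,0,0.2,0,0,0,0,0,0.3,0,0,0,0,0,0.4,0,0,0,0,0,0.5,0,0,0,0,0,0.6,0,0,0,0,0,0.7,0,0,0,0,0,0.7,0,0,0,0,0,0.7,0,0,0,0,0]

```text
time_s: 15.95
ee_pos: [0.5503, -0.2217, 0.1192]
tool_rot: [0.549, 0.446, 0.549, -0.445]
ft_force: [-1.1, 0.9, -3.5]
width: 0.058
```

Run:
```python
from h import *
for _ in range(3):
    plan([.550,-.2217,.114]); manip.camera("top")
```

```text
t 15.95 pos [ 0.5503 -0.2217  0.1192] z [ 0.206 -0.979 -0.001] x [-0.     0.001 -1.   ] q6 [-0.05  1.83] w 0.058 F [-1.1   0.93 -3.48]
 shift [ 0.52 -0.03 -0.  ]
t 16.0 pos [ 0.5503 -0.2217  0.1192] z [ 0.206 -0.979 -0.001] x [-0.     0.001 -1.   ] q6 [-0.05  1.83] w 0.0581 F [-0.84 -0.1  -2.83]
 shift [ 0.52 -0.03 -0.  ]
t 16.05 pos [ 0.5503 -0.2217  0.1192] z [ 0.206 -0.979 -0.001] x [-0.     0.001 -1.   ] q6 [-0.05  1.83] w 0.058 F [-0.83  0.06 -3.49]
 shift [ 0.52 -0.03 -0.  ]
```

Contact as predicted (wrist load 4.9 → 3.3 N). I'll lower another 5 mm to take the full weight.

Emit:
send_rows:
  series: [0.1,0,0,0,0,0,0.2,0,0,0,0,0,0.3,0,0,0,0,0,0.4,0,0,0,0,0,0.5,0,0,0,0,0,0.5,0,0,0,0,0]

```text
time_s: 16.7
ee_pos: [0.5503, -0.2217, 0.1142]
tool_rot: [0.549, 0.446, 0.549, -0.445]
ft_force: [-2.3, 0.5, 0.5]
width: 0.0579
```

Run:
```python
from h import *
for _ in range(4):
    plan([.550,-.2217,.114]); manip.camera("top")
```

```text
t 16.7 pos [ 0.5503 -0.2217  0.1142] z [ 0.206 -0.979 -0.001] x [-0.     0.001 -1.   ] q6 [-0.05  1.83] w 0.0579 F [-2.29  0.5   0.47]
 shift [ 0.02 -0.03 -0.  ]
t 16.75 pos [ 0.5503 -0.2217  0.1142] z [ 0.206 -0.979 -0.001] x [-0.     0.001 -1.   ] q6 [-0.05  1.83] w 0.0577 F [-3.2   0.47 -0.  ]
 shift [ 0.02 -0.03 -0.  ]
t 16.8 pos [ 0.5503 -0.2217  0.1143] z [ 0.206 -0.979 -0.001] x [-0.     0.001 -1.   ] q6 [-0.05  1.83] w 0.058 F [-1.75  0.75 -0.57]
 shift [ 0.03 -0.03 -0.01]
t 16.85 pos [ 0.5503 -0.2217  0.1143] z [ 0.206 -0.979 -0.001] x [-0.     0.001 -1.   ] q6 [-0.05  1.83] w 0.0579 F [-3.1  -0.15  0.82]
 shift [ 0.03 -0.03 -0.  ]
```

The weight is on the pan (net wrist force about 0). I'll release, lift straight up and back away.

Emit:
send_rows:
  series: [0,0,0,0,0,0,0,0,0,0,0,0,0,0,0,0,0,0,0,0,0,0,0,0,0,0,0,0,0,0,0,0,0,0,0,0,0,0,0,0,0,0]
  gripper: 8.4

```text
time_s: 17.6
ee_pos: [0.5503, -0.2217, 0.1143]
tool_rot: [0.549, 0.446, 0.549, -0.445]
ft_force: [-0.6, -0.6, 0.1]
width: 0.0841
```

Emit:
send_rows:
  series: [-1,0,0,0,0,0,-3,0,0,0,0,0,-5,0,0,0,0,0,-8,0,0,0,0,0,-11,0,0,0,0,0,-14,0,0,0,0,0,-14,0,-4,0,0,0,-14,0,-8,0,0,0,-14,0,-13,0,0,0,-14,0,-18,0,0,0,-14,0,-23,0,0,0,-14,0,-23,0,0,0]

```text
time_s: 18.8
ee_pos: [0.5023, 0.0078, 0.2559]
tool_rot: [0.55, 0.445, 0.55, -0.443]
ft_force: [0.3, -0.6, -0.1]
width: 0.084
```

Run:
```python
from h import *
plan([.550,-.2217,.114])
im={n:manip.camera(n) for n in("top","scene")}; out=[]
for n,(x0,y0) in(("top",(395,185)),("scene",(140,120))):
    k=4;c=cv2.resize(im[n][y0:y0+125,x0:x0+100 if n=="top" else x0+100],None,fx=k,fy=k,interpolation=2)
    f=lambda Q:np.round((proj(n,Q)-[x0,y0]+.5)*k).astype(int)
    b=f(boxpts(.549,-.2217,np.radians(12),.083))
    for i,j in((1,3),(3,7),(7,5),(5,1)): cv2.line(c,tuple(map(int,b[i])),tuple(map(int,b[j])),(0,0,255),1)
    cv2.polylines(c,[f(cyl(.549,-.2217,[(.1,.083)])).astype(np.int32)],True,(0,255,0),1); out.append(c)
cv2.imwrite("pics/o6.png",np.hstack(out))
```

```text
t 18.8 pos [0.5023 0.0078 0.2559] z [ 0.211 -0.977 -0.002] x [ 0.002  0.002 -1.   ] q6 [0.41 1.38] w 0.084 F [ 0.27 -0.63 -0.05]
 shift [14.14 -0.22 23.47]
```

View pics/o6.png

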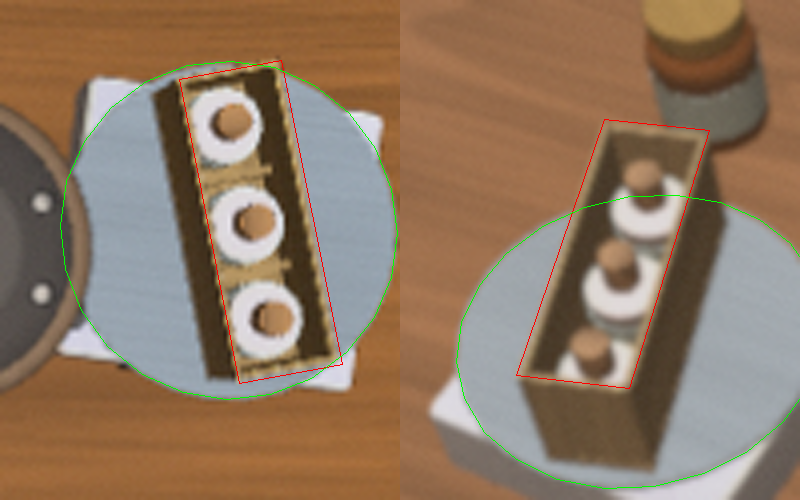

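The packed box stands upright on the pan, with the rim and pan overlays at z = 0.083 matching. All three jars are down, the arm is clear, so I'm handing in.

```bash
python3 -c "
from workcell import manip
print(manip.close_job())"
```

```text
the job is handed in; nothing more can be done
None
```

The loose jar is in the middle place of the small box, which now stands packed on the scale with the gripper clear. I handed the job in at about 19 s; no verdict is reported.

- **Jar:** I gripped it by its stopper and let it go on the box floor with the box still on the counter. The scene view showed it level with the other two jars and the box unmoved.
- **Weighing:** I lowered the box in 1 mm steps until the wrist force was about 0 N, with the pan sunk about 7 mm by the tool height. Then I released it and lifted straight up.
- **Last checks:** After release, the drawn outlines of the box and of the pan sunk 7 mm matched both cameras to within a few mm. That puts the box close to the pan's centre and upright, with all three stoppers below the rim.
- **Disagreements:** The top and scene cameras put the pan's centre about 2.5 mm apart, so I used a value between them. The first mask fit of the box had a poor overlap because of the jars inside, so I checked it against the rim corners, which agreed to about 2 mm. One network call missed the box.
- **Not rechecked:** I did not measure the mortar, tin, storage jar and scoop again. No move went near them.

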